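# Start the curing unit on the dental bench

### The job

Push the light-curing unit's open sample tray fully home with the fingertips, then gently press the blue button on top right in, let it come back up, and withdraw. Leave the yellow and red buttons and everything standing around alone; nothing is to be gripped or lifted.

Things in the scene. Friction and masses are not known exactly. Their poses are not given: they have to be found in the camera images.
- unit: white light-curing unit fixed to the bench: a box 180 mm deep (x), 240 mm wide (y) and 100 mm tall. Origin at the centre of its underside, on the bench; z up; -x is its front, where the tray slides out. It may stand turned by up to 0.3 rad.
- tray (a joint): how far the sample tray is pulled out of the unit, in m: 0 fully home, at most 0.09. It slides in along the unit's +x, with about 1.5 N of friction plus 6 N per m/s, stays where it is left, and meets a hard stop at 0.
- tray_front (a point): centre of the outer face of the tray's grey front plate, 50 mm above the bench; moves with the tray. The plate is 180 mm wide, 64 mm tall (18 to 82 mm above the bench) and 14 mm thick, and faces the unit's -x. When home this face is 16 mm in front of the white housing. Two plaster casts are fixed in the tray behind the plate, lower than its upper edge.
- blue (a joint): the blue (start) round push button, 28 mm across, in a black housing on the unit's top panel. Joint value: how far it is pushed in, 0 when up, 0.006 m when fully in. It is spring-loaded (4 N at full travel) and comes back up by itself. The three buttons stand in one row across the panel, centres 65 mm apart, tops 22 mm above the panel (10 mm above their 44 mm wide housings); which colour stands where changes.
- blue_top (a point): blue button. The point is the centre of the button's top face, and moves with it; press straight down.
- yellow (a joint): the yellow round push button, 28 mm across, in a black housing on the unit's top panel. Joint value: how far it is pushed in, 0 when up, 0.006 m when fully in. It is spring-loaded (4 N at full travel) and comes back up by itself. The three buttons stand in one row across the panel, centres 65 mm apart, tops 22 mm above the panel (10 mm above their 44 mm wide housings); which colour stands where changes.
- yellow_top (a point): yellow button. The point is the centre of the button's top face, and moves with it; press straight down.
- red (a joint): the red round push button, 28 mm across, in a black housing on the unit's top panel. Joint value: how far it is pushed in, 0 when up, 0.006 m when fully in. It is spring-loaded (4 N at full travel) and comes back up by itself. The three buttons stand in one row across the panel, centres 65 mm apart, tops 22 mm above the panel (10 mm above their 44 mm wide housings); which colour stands where changes.
- red_top (a point): red button. The point is the centre of the button's top face, and moves with it; press straight down.
- model_mid (a point): bystander: loose cream plaster dental model, about 50 x 55 mm and 30 mm tall, standing on top of the unit behind the button row. Point at its middle, 15 mm above the unit's top.
- articulator_mid (a point): bystander: loose dental articulator (steel frame holding plaster casts), about 100 x 90 mm and 105 mm tall, on the bench at one side of the unit. Point at its middle, 50 mm above the bench.
- bowl_mid (a point): bystander: loose green mixing bowl, 90 mm across and 55 mm tall, on the bench at the other side of the unit. Point on its axis, 28 mm above the bench.
- spatula_mid (a point): bystander: loose spatula, 160 mm long, lying on the bench in front of the unit, to the right of the tray. Point on its middle, close to the bench.

How it is judged:
By the outcome, as a careful person would: the job done as asked, in the order asked, and still so for the second after the job is handed in, with the robot touching nothing.
It also fails if it takes over 38 s, if anything falls off the work surface, if the arm or the gripper's body presses on something with over 40 N, if the wrist force passes 120 N, or if a joint passes its speed limit or range.

### The arm

A 6-joint arm with a two-finger parallel gripper is mounted at the origin on the work surface. World frame = base frame: x ahead of the robot, y to its left, z up, the work surface at z = 0. Lengths are in mm, angles in rad, forces in N, time in s.
With the tool pointing down it reaches from about 350 to 925 mm from the base axis. Payload 6.4 kg.
Tool frame: the origin (TCP) lies midway between the tips of the shut fingers; the grasp point (between the pads) lies grip_point_offset behind it (grip_point_offset is the distance from the TCP to the grasp point, in mm); z points along the fingers, y is the direction in which the jaws open and shut (so a half turn about z gives the same grasp; the last joint's range is limited). The gripper opens to 94 mm and grips with 3 to 60 N. Pads are 16 mm wide; open, the fingers measure 119 mm over their backs; the gripper's body (75 mm by 177 mm) begins 78 mm behind the grasp point.
Start: joints at [1.154, 0.245, 1.558, -0, 1.339, -0.174], TCP at [156.27, 630.946, 205.455] pointing down, gripper open.
Joint ranges: [-3.13, 3.13], [-1.02, 2.26], [0.13, 2.54], [-0.95, 4.09], [0.21, 2.88], [-2.74, 2.74]. Speed limits (rad/s): [2.57, 2.57, 3.14, 3.14, 3.14, 3.14].

### API

Orientations are given as a rotation vector (axis times angle).
In Python, from cell import * gives the robot as it stands.
- The arm moves only by the tool drive_tool, never from a script. Its argument "moves" is a list of rows, each a list of 7 numbers: the opening, from -1 (shut) to 1 (fully open), then the shift along the tool's x, y, z each as a share of 0.1 m, from -1 to 1, then the turn, a rotation vector about the tool's x, y, z each as a share of 1.5 rad, from -1 to 1. In form: [[gripper, tx, ty, tz, ax, ay, az], ...]. A call has 1 to 20 rows; each row shifts and turns the commanded pose from where the row before left it, along the tool's axes as they then stand; what a row does not reach is not made up. A row lasts 1/8 s, in which the tool goes at most 62.5 mm and 10.7 degrees, less where a joint would pass 70% of its speed; a pose out of reach is approached as far as the arm can. A call with a number of a shift or a turn outside -1 to 1 is refused whole. A call with a gripper value outside its range is refused whole. The fingers move at their own pace and stop on an object; the grip force is fixed at half the most. Time passes only in rows, so rows that do not move let the fingers close. It gives the time, the measured TCP pose, the force and the opening at its end, in the units of the state.
- state(): the state, without advancing time (a new reading comes with each control period).
- grab_frame(name): name is "side" or "top"; returns the picture (420x560x3 uint8, blue, green, red); there is no depth.
- get_calibration(name): a dict with "vfov" (degrees; the focal length in pixels is half the picture's height over the tangent of half this angle, whatever the lens; pixels are square), "cx", "cy" (the principal point, pixels), "rvec" (rotation vector, rad) and "tvec" (3), from world to camera coordinates, as OpenCV has them. Camera axes: x right, y down, z forward; pixel columns grow to the right and rows downward; lengths in mm; the calibration is good to about 2 mm. A picture is of the moment at which its call begins. get_calibration takes no time and is no camera call.
- hand_in(): hands the job in, once; it reports no verdict.
The state is a dict: "time_s": time; "q": joint angles; "qd": joint speeds; "joint_efforts": joint torques, N m; "tcp_pos": TCP position; "tcp_rot": TCP orientation; "contact_force": force on the tool from outside, world axes, zero at the start; "ft_torque": the same for the moment, N m; "width": finger opening in mm.
Only numpy, scipy, OpenCV 4.12 (cv2) and the standard library are available. Lean on these libraries where they do the work, as an engineer would, in place of code of your own. Each camera call takes 0.05 s, during which the arm holds its last target. There are 200 camera calls.

## Working session

There is one attempt and no reset: what is moved stays moved. The work goes in short steps, Python scripts to look and compute and a tool call to move; the robot and the scene stay as the last step left them, time stands still between calls to the robot, and variables do not carry over. Pictures are saved under pics/ and viewed, about 8 in all and at most 12, crops included, and the job is handed in when it is done.

Besides the shell and the picture viewer there is one more tool, called after "Emit:" by a JSON object that holds its "api" and its "payload", one argument or row to a line. drive_tool: Moves the arm, as the interface text tells. Its arguments: {"type":"object","properties":{"moves":{"type":"array"}},"required":["moves"]}

```bash
mkdir -p pics
python3 - <<'E'
from cell import *
import cv2
for n in ("top","side"):
    cv2.imwrite(f"pics/{n}0.png",grab_frame(n)); print(n,get_calibration(n))
s=state();print(s["time_s"],s["tcp_pos"],s["tcp_rot"],s["width"],s["contact_force"]); print(globals().get("grip_point_offset"))
E
```

```text
top {'vfov': 46.57787322612046, 'cx': 271.6887806084999, 'cy': 199.36123055008832, 'rvec': array([ 2.19701709, -2.17589871,  0.08138065]), 'tvec': array([  14.52504521,  577.97542314, 1016.79070754])}
side {'vfov': 52.29535321313121, 'cx': 285.1290561159576, 'cy': 208.26193445560256, 'rvec': array([ 2.30508611, -0.68526421,  0.2811333 ]), 'tvec': array([-465.63509499,  333.97367006,  664.59366781])}
0.1 [156.05578122 630.43512817 204.48516483] [-3.80405678e-01 -3.11798000e+00  2.56334177e-03] 93.90771271818214 [-1.09192761  0.23064229  0.33306154]
18.8
```

View pics/top0.png

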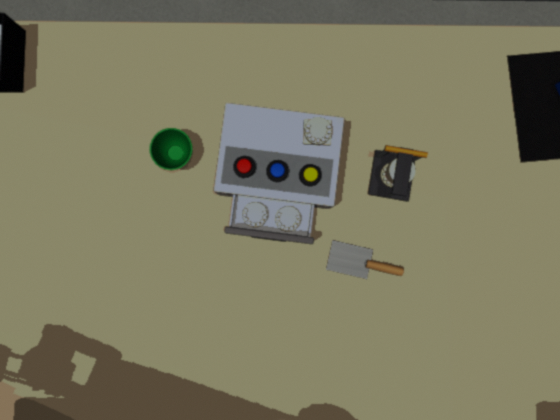

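View pics/side0.png

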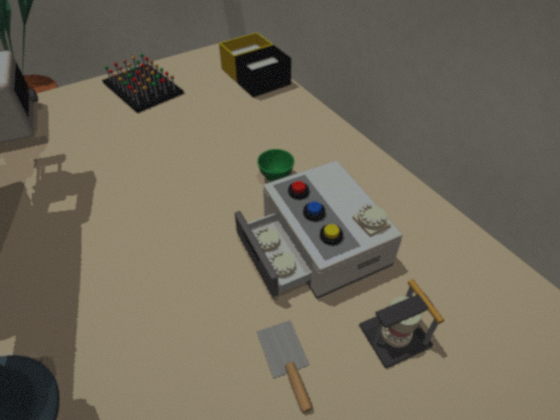

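Top view: unit at about (280,155), turned slightly. Red is at (245,167), blue (277,170), yellow (311,174). The tray is out, with its plate from (226,232) to (313,240). The spatula is to the right at (350–400,260). The side view agrees, with blue in the middle of the row at (315,210).

```bash
cat > h.py <<'E'
import numpy as np, cv2
from scipy.spatial.transform import Rotation as R
from cell import *
def cam(n):
    c=get_calibration(n); f=210/np.tan(np.radians(c["vfov"]/2)); Rm=R.from_rotvec(c["rvec"]).as_matrix()
    return np.array([[f,0,c["cx"]],[0,f,c["cy"]],[0,0,1]]),Rm,np.array(c["tvec"])
def ray(n,p,z):
    K,Rm,t=cam(n); d=Rm.T@np.linalg.solve(K,[p[0],p[1],1]); o=-Rm.T@t
    return o+d*(z-o[2])/d[2]
def proj(n,P):
    K,Rm,t=cam(n); u=K@(Rm@np.array(P)+t); return u[:2]/u[2]
def tri(p,q):
    a,b=[K@np.c_[Rm,t] for K,Rm,t in (cam("top"),cam("side"))]
    X=cv2.triangulatePoints(a,b,np.array(p,float),np.array(q,float))[:,0]; return X[:3]/X[3]
def blob(im,h0,h1,s=150,v=50):
    hsv=cv2.cvtColor(im,cv2.COLOR_BGR2HSV); m=cv2.inRange(hsv,(h0,s,v),(h1,255,255))
    m[:, :200]=0; m[:,400:]=0; m[:100]=0; m[260:]=0
    n,l,st,c=cv2.connectedComponentsWithStats(m); i=1+st[1:,4].argmax(); return c[i],st[i,4]
E
python3 - <<'E'
from h import *
T,S=cv2.imread("pics/top0.png"),cv2.imread("pics/side0.png")
np.set_printoptions(precision=1,suppress=True)
for n,a in dict(red=(0,5),blue=(105,130),yellow=(25,35)).items():
    t,s=blob(T,*a),blob(S,*a); print(n,*t,*s,ray("top",t[0],122),ray("side",s[0],122),tri(t[0],s[0]))
for p in ((226,232),(313,240),(225,104),(343,117),(216,193),(335,206)): print(p,ray("top",p,82 if p[1]>225 else 100))
big=lambda im,x,y,w,h,k:cv2.resize(im[y:y+h,x:x+w],None,fx=k,fy=k,interpolation=cv2.INTER_CUBIC)
o=np.vstack([big(T,200,185,140,65,5)*1,]); cv2.imwrite("pics/crop1.png",cv2.convertScaleAbs(o,alpha=1.5))
E
```

```text
red [243.5 165.5] 176 [298.2 186.5] 123 [635.4  75.2 122. ] [633.9  71.  122. ] [636.4  75.3 117.1]
blue [276.9 169.8] 178 [314.  207.7] 146 [627.8  10.9 122. ] [626.    6.4 122. ] [628.9  10.6 116.6]
yellow [310.2 173.9] 183 [331.4 229.8] 148 [620.4 -53.3 122. ] [620.1 -55.9 122. ] [621.2 -53.8 119.2]
(226, 232) [507.4 110.6  82. ]
(313, 240) [493.2 -62.7  82. ]
(225, 104) [761.5 115.1 100. ]
(343, 117) [ 737.7 -119.9  100. ]
(216, 193) [583.6 129.8 100. ]
(335, 206) [ 560.3 -104.   100. ]
```

View pics/crop1.png

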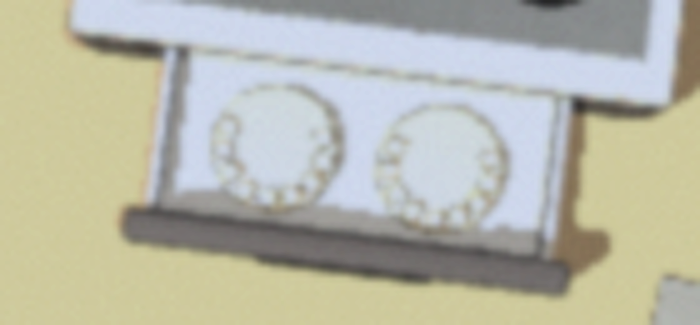

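```bash
cat >> h.py <<'E'
yaw=-0.116; ux=np.array([np.cos(yaw),np.sin(yaw),0]); uy=np.array([-ux[1],ux[0],0])
Rt=np.c_[-ux,uy,[0,0,-1]]
def delta(P,Rg=Rt):
    "total shift (0.1 m shares, current tool axes) and turn (1.5 rad shares) to a target"
    s=state(); Rc=R.from_rotvec(s["tcp_rot"]).as_matrix()
    return np.round(Rc.T@(np.array(P)-s["tcp_pos"])/100,3),np.round(R.from_matrix(Rc.T@Rg).as_rotvec()/1.5,3)
E
python3 - <<'E'
from h import *
np.set_printoptions(precision=2,suppress=True)
K,Rm,t=cam("top");print("campos",-Rm.T@t)
l,r=ray("top",(225.2,233),82),ray("top",(312.4,243.3),82); f=(l+r)/2
print("face l,r,mid",l,r,f,"w",np.linalg.norm(l-r),"yaw",-np.arctan2((l-r)[0],(l-r)[1]))
c=np.array([627.8,10.9,0]); print("in unit axes rel. blue:",(f-c)@ux,(f-c)@uy, "front edge rel blue",[(ray("top",p,100)-c)@ux for p in ((216,193),(335,206))])
P=f-60*ux; P[2]=150; print("standoff",P,delta(P))
print("handle",ray("top",(251,237.5),50),ray("top",(286,241),50))
E
```

```text
campos [ 503.78   22.86 1055.37]
face l,r,mid [505.41 112.13  82.  ] [486.64 -61.5   82.  ] [496.02  25.32  82.  ] w 174.63657164433997 yaw -0.10769440072604101
in unit axes rel. blue: -132.5587165838039 -0.931900607388993 front edge rel blue [np.float64(-57.681141278543684), np.float64(-53.75998981807843)]
standoff [436.43  32.26 150.  ] (array([-4.16, -5.13,  0.55]), array([-0.  , -0.  , -0.09]))
handle [496.75  61.93  50.  ] [490.27 -10.02  50.  ]
```

Emit:
{"api": "drive_tool", "payload": {
  "moves": [
    [1, 0, 0, 0, 0, 0, -0.09],
    [1, -0.29, -0.468, 0.04, 0, 0, 0],
    [1, -0.29, -0.468, 0.04, 0, 0, 0],
    [1, -0.29, -0.468, 0.04, 0, 0, 0],
    [1, -0.29, -0.468, 0.04, 0, 0, 0],
    [1, -0.29, -0.468, 0.04, 0, 0, 0],
    [1, -0.29, -0.468, 0.04, 0, 0, 0],
    [1, -0.29, -0.468, 0.04, 0, 0, 0],
    [1, -0.29, -0.468, 0.04, 0, 0, 0],
    [1, -0.29, -0.468, 0.04, 0, 0, 0],
    [1, -0.29, -0.468, 0.04, 0, 0, 0],
    [1, -0.29, -0.468, 0.04, 0, 0, 0],
    [1, -0.29, -0.468, 0.04, 0, 0, 0],
    [1, 0, 0, 0, 0, 0, 0],
    [1, 0, 0, 0, 0, 0, 0]
  ]
}}

```text
time_s: 1.98
tcp_pos: [441.3, 35.4, 157.0]
tcp_rot: [-0.17, -3.136, -0.001]
contact_force: [0.7, 0.2, 0.3]
width: 94.4
```

Run:
```python
from h import *
P=np.array([436.4,32.3,47.]); s=state(); print(s["time_s"],s["tcp_pos"],s["contact_force"],delta(P))
a=grab_frame("top")[120:330,140:420]; b=grab_frame("side")[120:330,140:420]
cv2.imwrite("pics/p2.png",cv2.convertScaleAbs(cv2.resize(np.hstack([a,b]),(800,300)),alpha=1.4))
```

```text
1.975 [441.32811299  35.41976286 157.02755261] [0.67876856 0.24885609 0.29719091] (array([ 0.044, -0.037,  1.1  ]), array([ 0.   , -0.001,  0.005]))
```

View pics/p2.png

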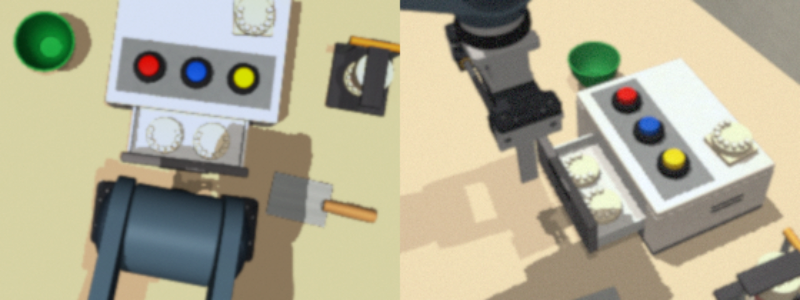

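The hand is centred in front of the plate, clear of it and of the spatula. The handle sits in the middle of the plate, between the open fingers. Next: lower, then advance.

Emit:
{"api": "drive_tool", "payload": {
  "moves": [
    [1, 0.02, -0.018, 0.35, 0, 0, 0],
    [1, 0.02, -0.018, 0.35, 0, 0, 0],
    [1, 0, 0, 0.3, 0, 0, 0.005],
    [1, 0, 0, 0.1, 0, 0, 0],
    [1, 0, 0, 0, 0, 0, 0],
    [1, -0.1, 0, 0, 0, 0, 0],
    [1, -0.1, 0, 0, 0, 0, 0],
    [1, -0.1, 0, 0, 0, 0, 0],
    [1, -0.06, 0, 0, 0, 0, 0],
    [1, 0, 0, 0, 0, 0, 0]
  ]
}}

```text
time_s: 3.32
tcp_pos: [473.7, 27.8, 47.5]
tcp_rot: [0.181, 3.136, 0.0]
contact_force: [-0.2, -0.4, -0.1]
width: 94.3
```

Run:
```python
from h import *
s=state(); print((s["tcp_pos"]-[627.8,10.9,0])@ux,(s["tcp_pos"]-[627.8,10.9,0])@uy)
b=grab_frame("side")[130:310,180:420]
cv2.imwrite("pics/p3.png",cv2.convertScaleAbs(cv2.resize(b,None,fx=3,fy=3),alpha=1.4))
```

```text
-155.03386335064206 -1.0899148711026427
```

View pics/p3.png

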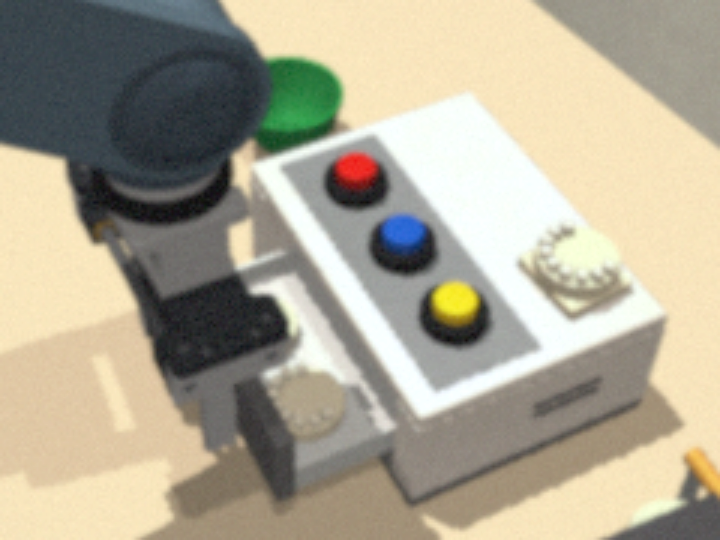

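The fingers are just short of the plate at tray height. I'll push most of the way, then slow down.

Emit:
{"api": "drive_tool", "payload": {
  "moves": [
    [1, -0.08, 0, 0, 0, 0, 0],
    [1, -0.08, 0, 0, 0, 0, 0],
    [1, -0.08, 0, 0, 0, 0, 0],
    [1, -0.08, 0, 0, 0, 0, 0],
    [1, -0.08, 0, 0, 0, 0, 0],
    [1, -0.08, 0, 0, 0, 0, 0],
    [1, -0.08, 0, 0, 0, 0, 0],
    [1, -0.06, 0, 0, 0, 0, 0],
    [1, 0, 0, 0, 0, 0, 0]
  ]
}}

```text
time_s: 4.5
tcp_pos: [535.7, 20.6, 47.6]
tcp_rot: [0.181, 3.135, -0.0]
contact_force: [0.3, -0.1, 0.3]
width: 94.3
```

Emit:
{"api": "drive_tool", "payload": {
  "moves": [
    [1, -0.03, 0, 0, 0, 0, 0],
    [1, -0.03, 0, 0, 0, 0, 0],
    [1, -0.02, 0, 0, 0, 0, 0]
  ]
}}

```text
time_s: 4.88
tcp_pos: [542.8, 19.9, 47.5]
tcp_rot: [-0.181, -3.136, -0.0]
contact_force: [-1.6, 1.1, 1.6]
width: 93.5
```

Emit:
{"api": "drive_tool", "payload": {
  "moves": [
    [1, -0.02, 0, 0, 0, 0, 0],
    [1, -0.02, 0, 0, 0, 0, 0]
  ]
}}

```text
time_s: 5.12
tcp_pos: [546.8, 19.4, 47.5]
tcp_rot: [0.181, 3.136, 0.0]
contact_force: [-2.5, 0.4, 1.3]
width: 94.0
```

Emit:
{"api": "drive_tool", "payload": {
  "moves": [
    [1, -0.02, 0, 0, 0, 0, 0],
    [1, 0, 0, 0, 0, 0, 0]
  ]
}}

```text
time_s: 5.38
tcp_pos: [548.0, 19.3, 47.4]
tcp_rot: [-0.181, -3.134, -0.0]
contact_force: [-5.7, 0.7, 4.0]
width: 93.9
```

Run:
```python
from h import *
s=state(); print((s["tcp_pos"]-[627.8,10.9,0])@ux,(s["tcp_pos"]-[627.8,10.9,0])@uy,s["contact_force"])
b=grab_frame("side")[130:310,180:420]
cv2.imwrite("pics/p4.png",cv2.convertScaleAbs(cv2.resize(b,None,fx=3,fy=3),alpha=1.4))
```

```text
-80.21126195491738 -0.9270310125897545 [-5.68723195  0.6532407   4.02856003]
```

View pics/p4.png

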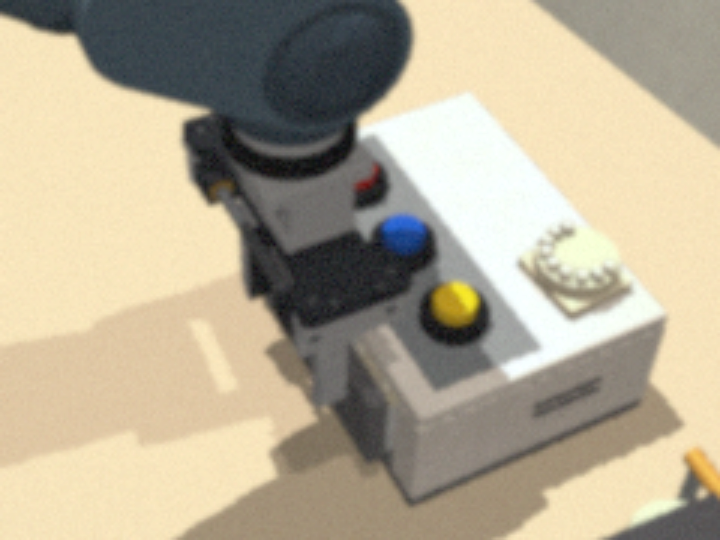

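The force is rising about where home is expected. I'll push slightly more to confirm the hard stop.

Emit:
{"api": "drive_tool", "payload": {
  "moves": [
    [1, -0.02, 0, 0, 0, 0, 0],
    [1, -0.02, 0, 0, 0, 0, 0],
    [1, 0, 0, 0, 0, 0, 0]
  ]
}}

```text
time_s: 5.8
tcp_pos: [547.9, 19.3, 46.8]
tcp_rot: [-0.181, -3.123, -0.001]
contact_force: [-20.1, 2.3, 14.8]
width: 94.4
```

The hard stop is confirmed: no movement at 20 N. Next: back off, rise and shut the fingers.

Emit:
{"api": "drive_tool", "payload": {
  "moves": [
    [1, 0.1, 0, 0, 0, 0, 0],
    [1, 0.2, 0, 0, 0, 0, 0],
    [1, 0.2, 0, 0, 0, 0, 0],
    [1, 0, 0, -0.4, 0, 0, 0],
    [0.5, 0, 0, -0.4, 0, 0, 0],
    [0, 0, 0, -0.4, 0, 0, 0],
    [-1, 0, 0, 0, 0, 0, 0],
    [-1, 0, 0, 0, 0, 0, 0],
    [-1, 0, 0, 0, 0, 0, 0],
    [-1, 0, 0, 0, 0, 0, 0],
    [-1, 0, 0, 0, 0, 0, 0]
  ]
}}

```text
time_s: 7.18
tcp_pos: [502.7, 24.5, 166.8]
tcp_rot: [-0.181, -3.135, -0.0]
contact_force: [0.9, -0.4, -0.2]
width: 27.4
```

Run:
```python
from h import *
s=state(); print((s["tcp_pos"]-[627.8,10.9,0])@ux,(s["tcp_pos"]-[627.8,10.9,0])@uy,s["contact_force"],s["width"],delta([627.8,10.9,160]))
a=grab_frame("top")[80:280,190:430];b=grab_frame("side")[120:320,200:440]
cv2.imwrite("pics/p5.png",cv2.convertScaleAbs(cv2.resize(np.hstack([a,b]),(800,333)),alpha=1.4))
```

```text
-125.79534525362973 -0.9934861244099107 [ 0.87065759 -0.40616745 -0.15105324] 27.357901738266055 (array([-1.258,  0.009,  0.067]), array([ 0.   , -0.001,  0.001]))
```

View pics/p5.png

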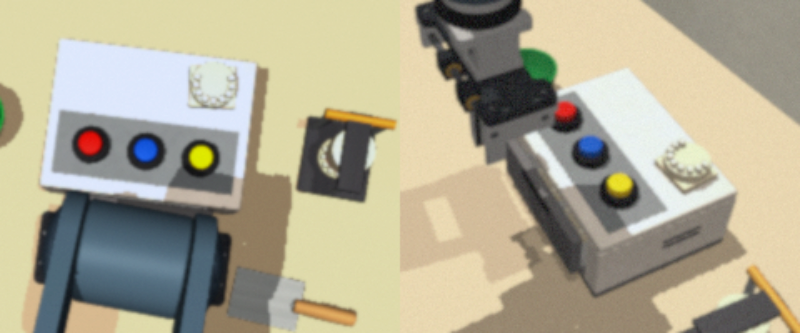

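The tray is home: its plate lies close along the housing. The bystanders haven't moved. Moving above blue.

Emit:
{"api": "drive_tool", "payload": {
  "moves": [
    [-1, -0.3, 0, 0, 0, 0, 0],
    [-1, -0.4, 0.01, 0, 0, 0, 0],
    [-1, -0.4, 0, 0, 0, 0, 0],
    [-1, -0.16, 0, 0, 0, 0, 0],
    [-1, 0, 0, 0.15, 0, 0, 0],
    [-1, 0, 0, 0.15, 0, 0, 0],
    [-1, 0, 0, 0, 0, 0, 0],
    [-1, 0, 0, 0, 0, 0, 0]
  ]
}}

```text
time_s: 8.28
tcp_pos: [627.9, 11.0, 137.4]
tcp_rot: [-0.181, -3.136, -0.0]
contact_force: [-0.1, -0.0, 0.2]
width: 0.4
```

Run:
```python
from h import *
s=state(); print(s["contact_force"],s["width"],delta([627.8,10.9,122]),proj("side",s["tcp_pos"]),proj("side",[627.8,10.9,122]))
b=grab_frame("side")[140:290,230:430]
cv2.imwrite("pics/p6.png",cv2.convertScaleAbs(cv2.resize(b,None,fx=4,fy=4),alpha=1.4))
```

```text
[-0.14611451 -0.0354351   0.17816809] 0.3609507148572741 (array([ 0.   , -0.001,  0.154]), array([ 0., -0.,  0.])) [313.77394286 200.22262546] [313.33293326 205.89204034]
```

View pics/p6.png

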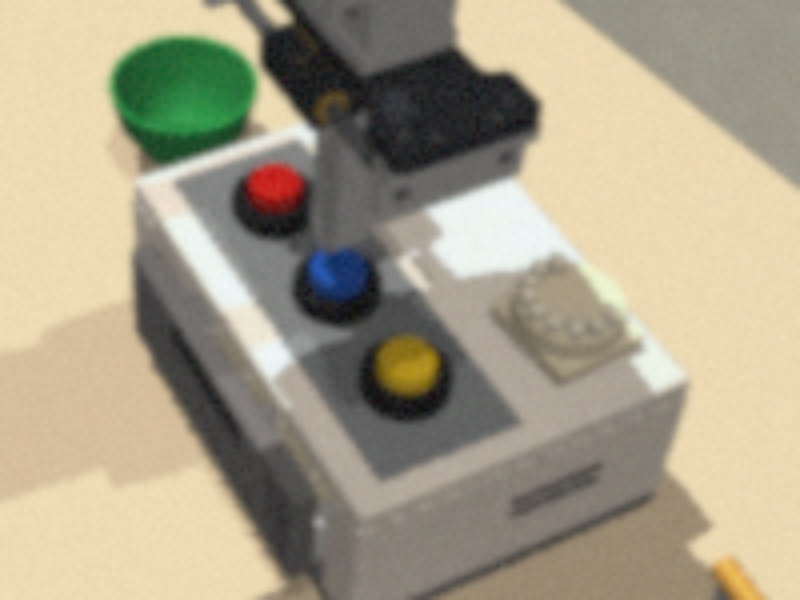

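The shut fingertips are just above the blue button and centred on it. I'll press slowly and watch the force.

Emit:
{"api": "drive_tool", "payload": {
  "moves": [
    [-1, 0, 0, 0.1, 0, 0, 0],
    [-1, 0, 0, 0.05, 0, 0, 0],
    [-1, 0, 0, 0.02, 0, 0, 0],
    [-1, 0, 0, 0.015, 0, 0, 0],
    [-1, 0, 0, 0, 0, 0, 0]
  ]
}}

```text
time_s: 8.95
tcp_pos: [628.2, 10.9, 119.1]
tcp_rot: [-0.181, -3.136, 0.0]
contact_force: [-1.5, -0.2, 2.4]
width: 0.6
```

Emit:
{"api": "drive_tool", "payload": {
  "moves": [
    [-1, 0, 0, 0.015, 0, 0, 0],
    [-1, 0, 0, 0.015, 0, 0, 0],
    [-1, 0, 0, 0, 0, 0, 0]
  ]
}}

```text
time_s: 9.32
tcp_pos: [628.5, 10.9, 116.3]
tcp_rot: [0.181, 3.136, -0.0]
contact_force: [-1.8, 0.6, 4.3]
width: 0.6
```

Emit:
{"api": "drive_tool", "payload": {
  "moves": [
    [-1, 0, 0, 0.015, 0, 0, 0],
    [-1, 0, 0, 0.01, 0, 0, 0],
    [-1, 0, 0, 0, 0, 0, 0]
  ]
}}

```text
time_s: 9.7
tcp_pos: [628.6, 10.9, 116.0]
tcp_rot: [0.181, 3.136, -0.001]
contact_force: [-8.0, 1.1, 15.2]
width: 0.4
```

The button bottomed out at z = 116.0, which is full travel, and the force rose to 15 N. Releasing and withdrawing.

Emit:
{"api": "drive_tool", "payload": {
  "moves": [
    [-1, 0, 0, -0.05, 0, 0, 0],
    [-1, 0, 0, -0.1, 0, 0, 0],
    [-1, 0, 0, -0.3, 0, 0, 0],
    [-1, 0, 0, -0.4, 0, 0, 0],
    [-1, 0.3, 0, -0.4, 0, 0, 0],
    [-1, 0.5, 0, 0, 0, 0, 0],
    [-1, 0.5, 0, 0, 0, 0, 0],
    [-1, 0.5, 0, 0, 0, 0, 0],
    [-1, 0.4, 0, 0, 0, 0, 0],
    [-1, 0, 0, 0, 0, 0, 0],
    [-1, 0, 0, 0, 0, 0, 0]
  ]
}}

```text
time_s: 11.08
tcp_pos: [410.4, 36.1, 238.8]
tcp_rot: [0.181, 3.135, -0.0]
contact_force: [0.1, -0.7, -0.0]
width: 0.8
```

Run:
```python
from h import *
s=state(); print(s["time_s"],s["tcp_pos"],s["contact_force"])
T,S=grab_frame("top"),grab_frame("side")
for n,a in dict(red=(0,5),blue=(105,130),yellow=(25,35)).items(): print(n,blob(T,*a),blob(S,*a))
a=T[80:290,140:440];b=S[120:330,200:500]
cv2.imwrite("pics/p7.png",cv2.convertScaleAbs(cv2.resize(np.vstack([a,b]),(600,840))[:, :],alpha=1.4)) if 0 else cv2.imwrite("pics/p7.png",cv2.convertScaleAbs(cv2.resize(np.hstack([a,b]),(800,280)),alpha=1.4))
```

```text
11.075 [410.39482386  36.06266288 238.77754754] [ 0.07221719 -0.69424376 -0.04461427]
red (array([243.55307263, 165.4972067 ]), np.int32(179)) (array([298.20472441, 186.56692913]), np.int32(127))
blue (array([276.9673913 , 169.79891304]), np.int32(184)) (array([313.87333333, 207.84666667]), np.int32(150))
yellow (array([310.25531915, 173.91489362]), np.int32(188)) (array([331.4       , 229.84137931]), np.int32(145))
```

View pics/p7.png

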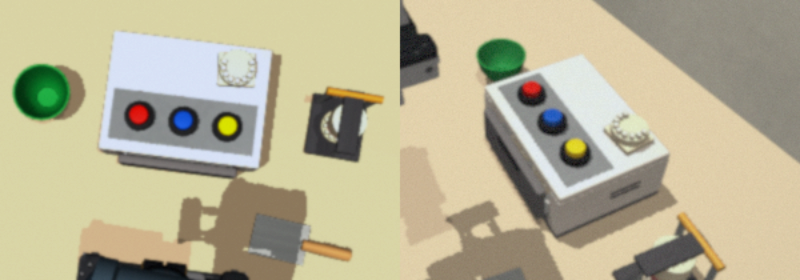

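```bash
python3 -c "
from cell import *
hand_in()"
```

```text
the job is handed in; nothing more can be done
```

The tray is pushed home, the blue button was pressed fully in and came back up, and I handed the job in with the arm withdrawn, at about 11 s of the 38 s limit.

- **Tray:** I pushed it with both open fingertips on the front plate, either side of the handle. It moved about 60 mm and then met the hard stop. The last few mm of commanded push raised the force to about 20 N with no further movement. The stop position was within about 1 mm of where I expected home to be. The last pictures show the plate close against the housing.
- **Blue button:** I pressed it straight down with the shut fingertips. It bottomed out at z = 116.0 mm, which is the full 6 mm of travel, with about 15 N upward on the tool. Afterwards its position in both cameras matched the first pictures to within 0.2 pixels, so it is back up.
- **Everything else:** The red and yellow buttons are unchanged in both views. The model, articulator, bowl and spatula look untouched by eye. At the end the force on the tool was under 1 N.

No check failed. One mild disagreement: finding the button heights from the two cameras gave 117–119 mm instead of the stated 122 mm. That is slightly more than the 2 mm calibration error, and contact with the button fitted 122 mm.

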